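# Fit the missing spacer in the sample transport box and hold the cover shut

## Robot

A 6-joint arm with a two-finger parallel gripper is mounted at the origin on a cart in front of the work surface, level with it; the furniture and walls round the work are solid. World frame = base frame: x ahead of the robot, y to its left, z up, the work surface at z = 0. Lengths are in mm, angles in rad, forces in N, time in s.
With the tool pointing down it reaches from about 300 to 875 mm from the base axis. Payload 4.2 kg.
Tool frame: the origin (TCP) lies on the front face of the gripper's body, between the roots of the fingers; the fingertips stand 73 mm ahead of it and the grasp point (between the pads) lies 54 mm ahead of it; z points along the fingers, y is the direction in which the jaws open and shut (so a half turn about z gives the same grasp; the last joint's range is limited). The gripper opens to 85 mm and grips with 20 to 120 N. Pads are 22 mm wide; open, the fingers measure 114 mm over their backs; the gripper's body (76 mm by 85 mm) begins 54 mm behind the grasp point. The pads swing forward as they close: fully open they stand 13 mm farther back than shut.
Start: joints at [-1.156, 0.32, 1.565, -0, 1.257, -0.02], TCP at [242.208, -521.506, 303.938] pointing down, gripper open.
Joint ranges: [-3.11, 3.11], [-0.84, 2.01], [0.21, 2.61], [-1.34, 4.49], [0.05, 2.63], [-2.56, 2.56]. Speed limits (rad/s): [2.57, 2.57, 3.14, 3.14, 3.14, 3.14].

## Interface

Orientations are given as a unit quaternion [x, y, z, w].
In Python, from bench import arm gives the robot as it stands.
- The arm moves only by the tool move_arm, never from a script. Its argument "moves" is a list of rows, each a list of 7 numbers: the shift along the tool's x, y, z in cm, then the turn, a rotation vector about the tool's x, y, z in rad, then the finger opening in cm, from 0 to 8.54. In form: [[tx, ty, tz, wx, wy, wz, hand], ...]. A call has 1 to 12 rows; each row is the pose to reach, as a shift and turn from the pose commanded when the call began, along the tool's axes at that moment; what a row does not reach only later rows make up. A row lasts 1/10 s, in which the tool goes at most 50 mm and 8.59 degrees, less where a joint would pass 70% of its speed; a pose out of reach is approached as far as the arm can. A call with a gripper value outside its range is refused whole. The fingers move at their own pace and stop on an object; the grip force is fixed at half the most. Time passes only in rows, so rows that repeat a pose let the fingers close. It gives the time, the measured TCP pose, the force and the opening at its end, in the units of the state.
- arm.observe(): the state, without advancing time (a new reading comes with each control period).
- arm.camera(name): name is "scene" or "top" or "wrist"; returns a dict with "frame" (420x560x3 uint8, red, green, blue), "K" (3x3 intrinsics, pixels), "rvec" (rotation vector, rad) and "tvec" (3), from world to camera coordinates, as OpenCV has them. Camera axes: x right, y down, z forward; pixel columns grow to the right and rows downward; lengths in mm; the calibration is good to about 2 mm. The wrist camera is an equidistant fisheye: a pixel r from the principal point sees the ray r / f radians off the axis. A picture is of the moment at which its call begins. There is no depth.
- arm.sign_off(): hands the job in, once; it reports no verdict.
The state is a dict: "clock": time; "joint_pos": joint angles; "qd": joint speeds; "tau": joint torques, N m; "tcp_pos": TCP position; "orientation": TCP orientation; "wrist_force": force on the tool from outside, world axes, zero at the start; "wrist_torque": the same for the moment, N m; "gripper_width": finger opening in mm.
Only numpy, scipy, OpenCV 4.12 (cv2) and the standard library are available. Lean on these libraries where they do the work, as an engineer would, in place of code of your own. Each camera call takes 0.05 s, during which the arm holds its last target.

## Task

One of the two tube racks in the sample transport box has no spacer block in front of it and would slide about on the way. Slide open the clear cover over that rack, lower the loose spacer block into the gap in front of the rack until it stands upright on the floor of the box, let go of it, and slide the cover shut over it. Finish while still holding this cover pressed fully home against its springy seal, so that I can tape the box; leave the other cover closed and do not disturb the bottles.

Things in the scene. Friction and masses are not known exactly. Their poses are not given: they have to be found in the camera images.
- carrier: white transport box, fixed, 179 (x) x 348 (y) x 139 high mm; origin under its centre; x to its back, y to its left end, z up. Two compartments, left (+y) and right (-y); in the lower part of each a pocket 155 (x) x 112 (y) mm between ledges 46 mm high (above the desk); above the ledges each is free from |y| = 3 to 160 mm. Covers slide along y in tracks on its long walls
- pocket_left (a point): centre of the left pocket's floor, 8 mm above the desk, 92 mm left of the box's middle; axes as the box. The pocket's front wall is 77.5 mm to -x, its back wall 77.5 mm to +x; a rack stands at the back
- pocket_right (a point): the same point of the right pocket, 92 mm right of the box's middle
- rack_bare: foam tube rack, 105 x 105 x 34 mm, in its back half five capped tubes (106 mm high over its underside), loose in the left or right pocket. It has NO spacer: between its front (-x) face and the box's front wall is a gap 48 to 50 mm wide. Origin at the centre of its underside, axes along the box's
- rack_fitted: the same kind of rack, in the other pocket, with a spacer of the same kind fixed to its front, which leaves only about 2 mm. Origin at the centre of the rack's underside
- spacer: loose white spacer on the desk right of the box, 0.14 kg. Origin at the centre of its underside, z up. Block 46 (x) x 100 (y) x 40 high mm, long lower edges rounded 8 mm; on its middle a loop handle 14 (x) x 38 (y) mm, top at 110 mm: grip it across the 38 mm (in the box is no room to close along x). A half turn makes no difference. On the box floor it just clears the covers
- cover_left (a joint): slide of the clear cover over the left compartment (lower track): 0 = fully home; grows to 0.127 m as it opens, sliding to the box's -y under the other cover. Friction about 1 N. A sprung seal strip at the end wall keeps it off: let go it rests at 0.006 m or more; from there to home it takes 2 to 7 N more
- grip_left (a point): top centre of the grip bar on the left cover, at its outer edge; moves with it. Bar 96 mm along the box's x, 12 mm thick along y, 14 mm high, 13 mm clear above the cover, on two posts. With the cover home: 154 mm above the desk, 147.5 mm left of the box's middle
- cover_right (a joint): slide of the clear cover over the right compartment (upper track): 0 = fully home; grows to 0.127 m as it opens, sliding to the box's +y over the other cover. Friction, seal and springing back as on the left
- grip_right (a point): top centre of the grip bar on the right cover, at its outer edge; a bar like the left one. With the cover home: 163.5 mm above the desk, 147.5 mm right of the box's middle
- bottle_1: hand-gel pump bottle, 61 x 73 x 181 mm, at the right edge of the desk; origin at the centre of its underside; a bystander
- water_bottle_b: water bottle, 67 mm thick, 228 mm high, at the right edge of the desk; origin at the centre of its underside; a bystander

How it is judged (in metres and radians):
On the way, in this order (a step that is already met when the one before it is completed fails the run):
1. the cover over the rack without a spacer has been slid open by 90 mm or more (((y of rack_bare in the frame of carrier above 0 m and value of joint cover_left above 0.09 m) or (y of rack_bare in the frame of carrier below 0 m and value of joint cover_right above 0.09 m))), for 0.2 s.
2. the spacer stands on the floor of the box in the gap in front of that rack and has been let go (y of spacer in the frame of rack_bare between -0.015 and 0.015 m and x of spacer in the frame of rack_bare between -0.084 and -0.07 m and z of spacer in the frame of carrier below 0.012 m and angle between spacer's own z axis and vertical below 0.08 rad and angle between the x axis of spacer and the x axis of carrier, either way round below 0.1 rad and contact force between the fingers and spacer below 0.2 N), for 0.2 s.
At the end, for the whole second after the job is handed in: the spacer stands let go, upright (0.08 rad) and square (0.1 rad) on the box floor (4 mm), in the gap in front of the rack that lacked one (within 15 mm of its middle); fingers press its cover (over 1 N) within 2 mm of home; the other cover is within 25 mm of home (all of step 2 and ((y of rack_bare in the frame of carrier above 0 m and value of joint cover_left below 0.002 m and contact force between the fingers and cover_left above 1 N and value of joint cover_right below 0.025 m) or (y of rack_bare in the frame of carrier below 0 m and value of joint cover_right below 0.002 m and contact force between the fingers and cover_right above 1 N and value of joint cover_left below 0.025 m))); the arm keeps its last pose, push and grip.
It fails at once if the hand-gel bottle is pushed more than 30 mm or tipped over (distance of bottle_1 from where it was at the start of the episode above 0.03 m).
It fails at once if the water bottle is pushed more than 30 mm or tipped over (distance of water_bottle_b from where it was at the start of the episode above 0.03 m).
It fails at once if the other cover is opened by more than 60 mm ((y of rack_bare in the frame of carrier above 0 m and value of joint cover_right above 0.06 m) or (y of rack_bare in the frame of carrier below 0 m and value of joint cover_left above 0.06 m)).
It also fails if it takes over 64 s, if anything falls off the work surface, if the arm or the gripper's body presses on something with over 40 N, if the wrist force passes 120 N, or if a joint passes its speed limit or range.

## Working session

There is one attempt and no reset: what is moved stays moved. The work goes in short steps, Python scripts to look and compute and a tool call to move; the robot and the scene stay as the last step left them, time stands still between calls to the robot, and variables do not carry over. Pictures are saved under pics/ and viewed, and the job is handed in when it is done.

Besides the shell and the picture viewer there is one more tool, called after "Emit:" by a JSON object that holds its "name" and its "arguments". move_arm: Moves the arm, as the interface text tells. Its arguments: {"type":"object","properties":{"moves":{"type":"array","items":{"type":"array","items":{"type":"number"}}}},"required":["moves"]}

```bash
mkdir -p pics; ls; cat > h.py <<'E'
import numpy as np, cv2
from scipy.spatial.transform import Rotation as R
from bench import arm
def snap(n,tag):
    c=arm.camera(n); cv2.imwrite(f'pics/{tag}.png',c['frame'][:,:,::-1]); np.savez(f'pics/{tag}.npz',**{k:c[k] for k in ('K','rvec','tvec','frame')}); return c
def load(tag): return np.load(f'pics/{tag}.npz')
def ray(c,u,v,fish=False):
    K=c['K']; x=(u-K[0,2])/K[0,0]; y=(v-K[1,2])/K[1,1]
    if fish:
        r=np.hypot(x,y); d=np.array([np.sin(r)*x/max(r,1e-9),np.sin(r)*y/max(r,1e-9),np.cos(r)])
    else: d=np.array([x,y,1.])
    Rm=R.from_rotvec(np.ravel(c['rvec'])).as_matrix(); t=np.ravel(c['tvec'])
    return -Rm.T@t, Rm.T@d
def atz(c,u,v,z,fish=False):
    o,d=ray(c,u,v,fish); return o+d*(z-o[2])/d[2]
def proj(c,P,fish=False):
    Rm=R.from_rotvec(np.ravel(c['rvec'])).as_matrix(); p=Rm@np.asarray(P,float)+np.ravel(c['tvec'])
    K=c['K']
    if fish:
        th=np.arctan2(np.hypot(p[0],p[1]),p[2]); r=np.hypot(p[0],p[1]); q=p[:2]/max(r,1e-9)*th
    else: q=p[:2]/p[2]
    return np.array([q[0]*K[0,0]+K[0,2],q[1]*K[1,1]+K[1,2]])
def crop(tag,u0,v0,u1,v1,s,out):
    im=load(tag)['frame'][v0:v1,u0:u1,::-1]; cv2.imwrite(f'pics/{out}.png',cv2.resize(im,None,fx=s,fy=s,interpolation=cv2.INTER_CUBIC))
E
python3 - <<'E'
from h import *
for n in ('scene','top','wrist'):
    c=snap(n,n+'0'); print(n,c['K'].tolist(),ray(c,280,210,n=='wrist'))
print(arm.observe())
E
```

```text
pics
scene [[450.183939757199, 0.0, 275.37040800663146], [0.0, 450.183939757199, 211.92048637314122], [0.0, 0.0, 1.0]] (array([ 748.46717254,  534.89349978, 1145.84377149]), array([-0.22204675, -0.50994502, -0.83112892]))
top [[506.97978770250353, 0.0, 275.14027196617354], [0.0, 506.97978770250353, 210.0758456159397], [0.0, 0.0, 1.0]] (array([ 185.0669168 ,  -92.45444385, 1674.1491833 ]), array([ 0.19747256, -0.02284041, -0.98008919]))
wrist [[325.19226210127806, 0.0, 277.207489797931], [0.0, 325.19226210127806, 210.10890718773436], [0.0, 0.0, 1.0]] (array([ 310.70241862, -489.24847629,  372.307874  ]), array([-0.26455625, -0.13071265, -0.95547067]))
{'clock': 0.15, 'joint_pos': array([-1.15598406e+00,  3.20150801e-01,  1.56541378e+00, -3.99507717e-05,
        1.25740300e+00, -2.00058811e-02]), 'qd': array([-0.00133352, -0.0005989 , -0.00357293,  0.00210314,  0.00154163,
        0.0004072 ]), 'tau': array([ 9.91324168e-05, -4.15841031e+01, -2.34345227e+01, -1.48400153e-05,
        5.89944713e-03,  1.74702228e-05]), 'tcp_pos': array([ 242.09746441, -521.25446621,  303.2662149 ]), 'orientation': array([ 9.76458028e-01,  2.15706392e-01, -1.53456446e-04, -6.70383249e-04]), 'wrist_force': array([-0.31900861, -0.43783339, -0.26729741]), 'wrist_torque': array([-0.05359658, -0.00036767,  0.01288437]), 'gripper_width': 85.37168064472164}
```

View pics/scene0.png

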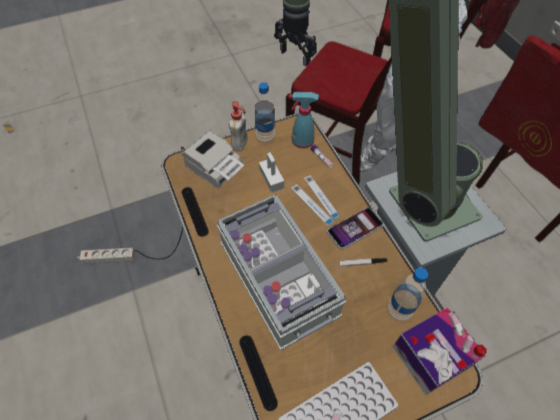

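View pics/top0.png

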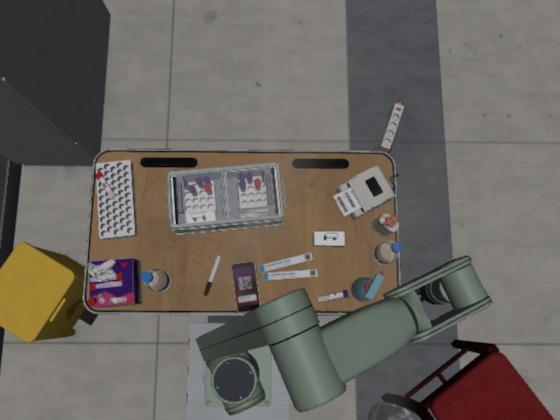

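View pics/wrist0.png

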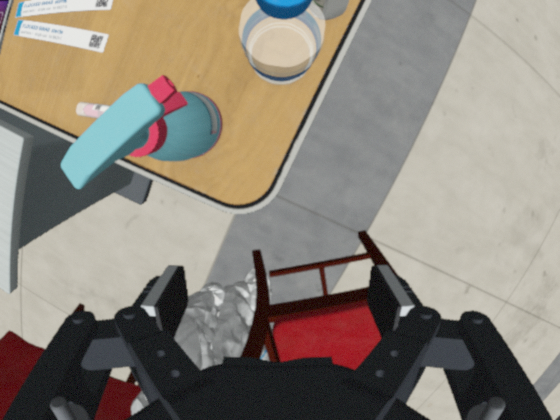

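```bash
python3 - <<'E'
from h import *
crop('top0',160,155,295,245,5.9,'c1'); crop('scene0',205,185,355,350,3.6,'c2'); crop('top0',300,160,410,310,3.9,'c3')
E
```

```text
(no output)
```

View pics/c1.png

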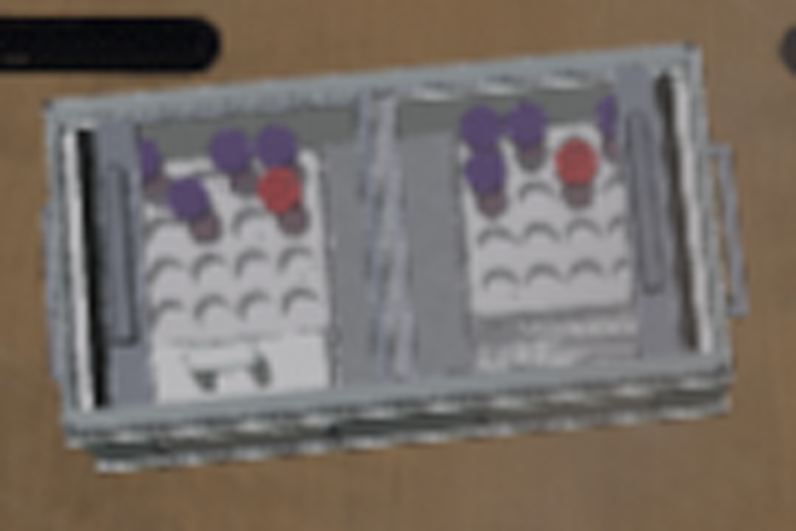

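View pics/c2.png

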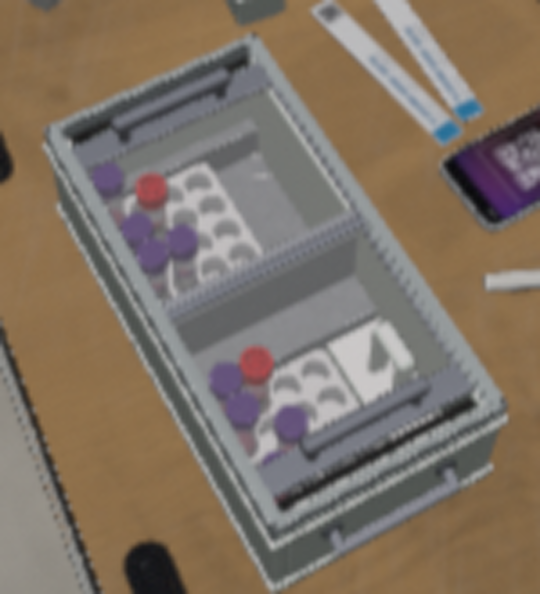

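View pics/c3.png

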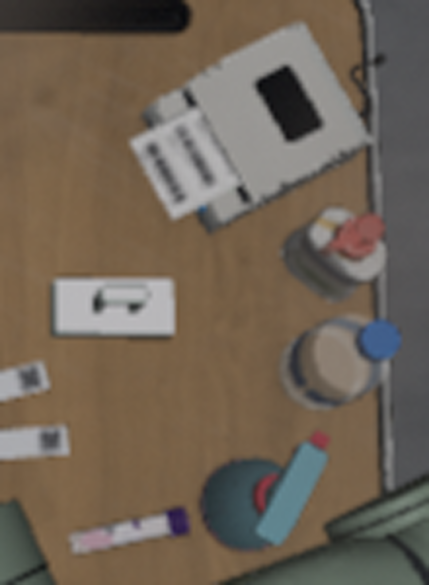

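```bash
python3 - <<'E'
from h import *
t=load('top0'); s=load('scene0')
P=[atz(t,160+u/5.9,155+v/5.9,139)[:2] for u,v in [(45,100),(697,45),(727,370),(65,430)]]
P=np.array(P); print(P.round(1), P.mean(0))
for i in range(4): d=P[(i+1)%4]-P[i]; print(np.linalg.norm(d),np.degrees(np.arctan2(d[1],d[0])))
P=[atz(s,205+u/3.6,185+v/3.6,139)[:2] for u,v in [(253,38),(505,408),(268,520),(48,137)]]
P=np.array(P); print(P.round(1), P.mean(0))
for i in range(4): d=P[(i+1)%4]-P[i]; print(np.linalg.norm(d),np.degrees(np.arctan2(d[1],d[0])))
P=np.array([atz(t,300+u/3.9,160+v/3.9,40)[:2] for u,v in [(53,281),(174,279),(174,335),(54,337)]]); print(P.round(1),P.mean(0))
for i in range(4): d=P[(i+1)%4]-P[i]; print(np.linalg.norm(d),np.degrees(np.arctan2(d[1],d[0])))
# bottles
print(atz(t,300+320/3.9,160+270/3.9,50),atz(t,300+320/3.9,160+370/3.9,50),atz(t,300+240/3.9,160+500/3.9,50))
crop('scene0',220,70,340,200,4.5,'c4')
E
```

```text
[[ 613.1  223.5]
 [ 646.5 -121.9]
 [ 470.2 -138.2]
 [ 436.1  205. ]] [541.47383924  42.08161947]
347.0716336709473 -84.48056677996233
177.01338538633738 -174.72691885837202
344.8899128294051 95.67749597322182
177.96888170173446 5.977220985664459
[[ 472.4 -131.9]
 [ 437.7  210.7]
 [ 611.5  218.2]
 [ 645.6 -109.6]] [541.78285005  46.85417009]
344.2831246054237 95.78114127219825
174.00108839485267 2.4857144584701834
329.5603079632632 -84.07100590883776
174.6276396894382 -172.66950868208983
[[ 441.7 -240.4]
 [ 444.1 -341.9]
 [ 396.9 -340.8]
 [ 394.6 -240.7]] [ 419.35472298 -290.94620231]
101.52721771387003 -88.65195393725033
47.199568107406904 178.71114028835038
100.12102367525556 91.32676975520661
47.11862654686332 0.41742830175459184
[ 450.97174404 -462.57141383   50.        ] [ 367.34333263 -459.4662281    50.        ] [ 260.75886367 -390.1375225    50.        ]
```

View pics/c4.png

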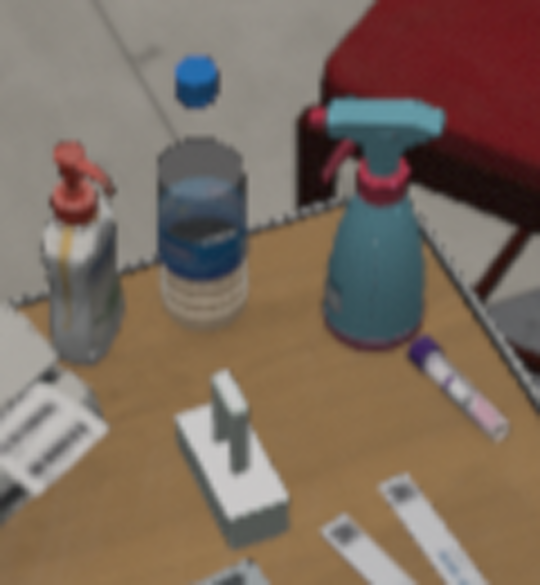

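```bash
cat >> h.py <<'E'
BC=np.array([541.5,43.]); BY=np.radians(5.5)
def box(x,y): return BC+R.from_euler('z',BY).as_matrix()[:2,:2]@np.array([x,y])
def go(p,yaw,obs=None):
    "yaw = world angle of tool x axis; tool z down"
    o=obs or arm.observe(); R0=R.from_quat(o['orientation'])
    x=np.array([np.cos(yaw),np.sin(yaw),0]); z=np.array([0,0,-1.]); Rt=R.from_matrix(np.column_stack([x,np.cross(z,x),z]))
    print('row',(R0.inv().apply(np.asarray(p)-o['tcp_pos'])/10).round(3),(R0.inv()*Rt).as_rotvec().round(4),'from',o['tcp_pos'].round(1),'t',o['clock'])
E
python3 - <<'E'
from h import *
o=arm.observe()
go(list(o['tcp_pos'][:2])+[420],BY)
go([480,-110,400],BY)
E
```

```text
row [ -0.     -0.016 -11.673] [-1.400e-03  2.000e-04  3.388e-01] from [ 242.1 -521.3  303.3] t 0.15
row [ 38.901 -27.29   -9.636] [-1.400e-03  2.000e-04  3.388e-01] from [ 242.1 -521.3  303.3] t 0.15
```

Emit:
{"name": "move_arm", "arguments": {"moves": [[0,0,-5,0,0,0.1,8],[0,0,-10,0,0,0.2,8],[4,-2.5,-10.5,0,0,0.339,8],[39,-27.3,-9.7,0,0,0.339,8],[39,-27.3,-9.7,0,0,0.339,8],[39,-27.3,-9.7,0,0,0.339,8],[39,-27.3,-9.7,0,0,0.339,8],[39,-27.3,-9.7,0,0,0.339,8],[39,-27.3,-9.7,0,0,0.339,8],[39,-27.3,-9.7,0,0,0.339,8],[39,-27.3,-9.7,0,0,0.339,8],[39,-27.3,-9.7,0,0,0.339,8]]}}

```text
clock: 1.35
tcp_pos: [481.9, -106.6, 400.6]
orientation: [0.999, 0.049, -0.0, -0.0]
wrist_force: [0.2, 0.1, 0.4]
gripper_width: 80.2
```

```bash
python3 - <<'E'
from h import *
o=arm.observe(); print(o['clock'],o['tcp_pos'],o['joint_pos'])
snap('wrist','w1')
E
```

```text
1.35 [ 481.91146731 -106.58500604  400.57365331] [-2.41416229e-01  1.41480635e-01  1.56143348e+00  9.04723882e-04
  1.43899222e+00  1.23069734e+00]
```

View pics/w1.png

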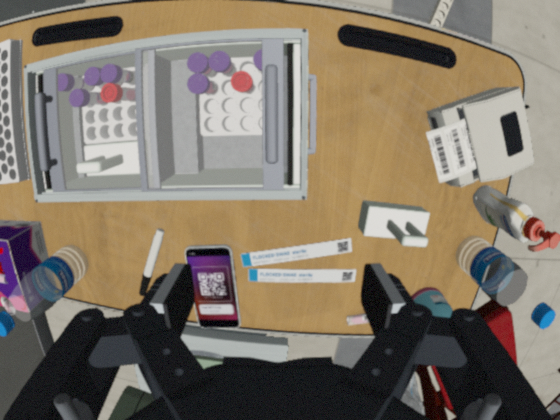

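```bash
python3 - <<'E'
from h import *
crop('w1',180,15,330,210,3,'c5');crop('w1',350,180,440,260,7,'c6');crop('w1',15,40,165,210,4,'c7')
E
```

```text
(no output)
```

View pics/c5.png

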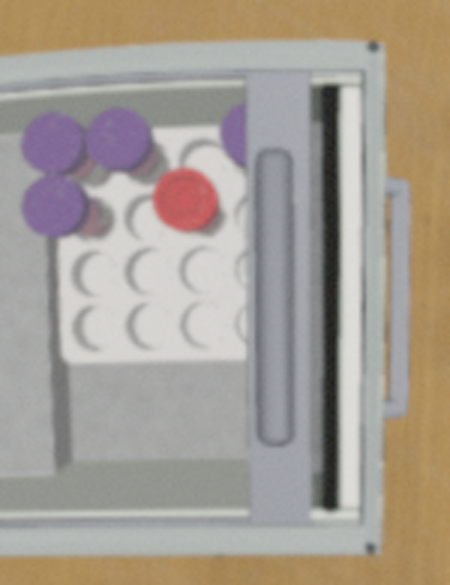

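View pics/c6.png

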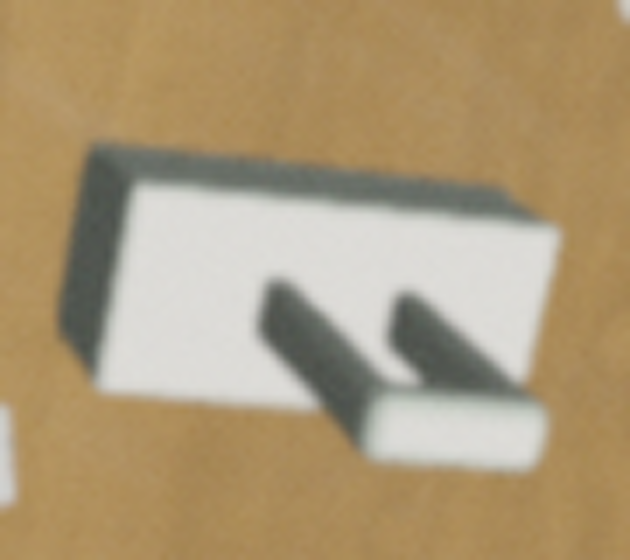

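View pics/c7.png

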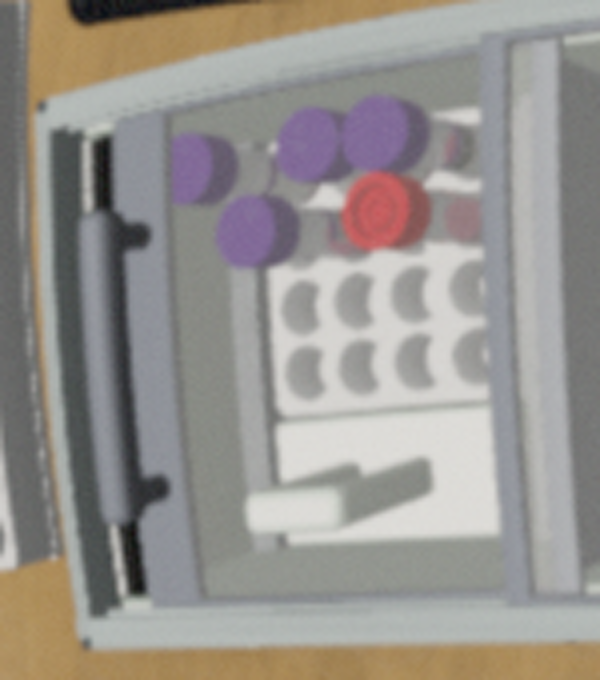

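```bash
python3 - <<'E'
from h import *
w=load('w1')
A=lambda u,v,z:atz(w,u,v,z,True)[:2]
P=np.array([A(180+380/3,15+42/3,139),A(180+380/3,15+552/3,139),A(15+82/4,40+647/4,139),A(15+38/4,40+103/4,139)])
print(P.round(1),P.mean(0))
for i in range(4): d=P[(i+1)%4]-P[i]; print(np.linalg.norm(d).round(1),np.degrees(np.arctan2(d[1],d[0])).round(2))
print('bar',A(180+275/3,15+297/3,163.5),A(180+275/3,15+148/3,163.5),A(180+275/3,15+445/3,163.5),'pred home',box(0,-147.5),'rest',box(0,-141.5))
print('handle',A(350+455/7,180+431/7,110), [A(350+u/7,180+v/7,110).round(1) for u,v in [(365,395),(547,405),(540,468),(365,460)]])
print('block',[A(350+u/7,180+v/7,40).round(1) for u,v in [(133,182),(560,228),(98,390)]])
# rack
print('rack TL/BL',A(180+60/3,15+362/3,42),'pred front face y -?',A(180+240/3,15+360/3,42), box(-28,-92))
E
```

```text
[[ 647.1 -119.5]
 [ 470.7 -138.5]
 [ 435.9  206.3]
 [ 611.9  223.1]] [541.38224872  42.84553331]
177.4 -173.86
346.5 95.76
176.9 5.46
344.4 -84.15
bar [555.33996318 -93.7236311 ] [602.22864263 -89.16103438] [508.70314559 -98.18090681] pred home [ 555.6372485  -103.82093926] rest [555.06217398 -97.84856207]
handle [ 421.84994362 -288.77490606] [array([ 427.4, -268.8]), array([ 428.3, -306.7]), array([ 415.7, -308.7]), array([ 414.9, -271.9])]
block [array([ 443.7, -240.3]), array([ 443.5, -339.8]), array([ 398.5, -241.2])]
rack TL/BL [518.72003055   0.87285268] pred front face y -? [525.67530618 -79.11024202] [522.44671568 -51.26013132]
```

```bash
sed -i 's/^BC=.*/BC=np.array([541.4,42.9]); BY=np.radians(5.6)/' h.py; python3 - <<'E'
from h import *
go([555.3,-94,260],BY)
go([555.3,-94,217],BY)
E
```

```text
row [ 7.242 -0.259 14.041] [-0.0039 -0.0015  0.0028] from [ 483.4 -104.4  400.3] t 1.4
row [ 7.235 -0.243 18.341] [-0.0039 -0.0015  0.0028] from [ 483.4 -104.4  400.3] t 1.4
```

Emit:
{"name": "move_arm", "arguments": {"moves": [[0,0,0,0,0,0,5],[0,0,0,0,0,0,5],[0,0,0,0,0,0,5]]}}

```text
clock: 1.7
tcp_pos: [480.4, -110.6, 400.9]
orientation: [0.999, 0.047, -0.0, 0.0]
wrist_force: [0.7, -0.1, -0.4]
gripper_width: 49.9
```

```bash
python3 - <<'E'
from h import *
o=arm.observe(); print(o['tcp_pos'],o['qd'],o['wrist_force'])
go([555.3,-94,260],BY)
go([555.3,-94,217],BY)
E
```

```text
[ 480.41759156 -110.55677382  400.9119742 ] [-0.00598557 -0.00309279 -0.00098146  0.00191016 -0.00136277 -0.00058141] [ 0.66204457 -0.09159819 -0.35803869]
row [ 7.615 -0.948 14.089] [ 0.0004  0.0003 -0.0034] from [ 480.4 -110.6  400.9] t 1.7
row [ 7.616 -0.95  18.389] [ 0.0004  0.0003 -0.0034] from [ 480.4 -110.6  400.9] t 1.7
```

Emit:
{"name": "move_arm", "arguments": {"moves": [[3.8,-0.5,5,0,0,0,5],[7.6,-0.95,10,0,0,0,5],[7.6,-0.95,14,0,0,0,5],[7.6,-0.95,14,0,0,0,5],[7.6,-0.95,16.5,0,0,0,5],[7.6,-0.95,18.4,0,0,0,5],[7.6,-0.95,18.4,0,0,0,5],[7.6,-0.95,18.4,0,0,0,5]]}}

```text
clock: 2.5
tcp_pos: [555.8, -93.8, 218.5]
orientation: [0.999, 0.047, 0.001, 0.0]
wrist_force: [0.4, -0.4, -0.3]
gripper_width: 50.0
```

```bash
python3 - <<'E'
from h import *
o=arm.observe(); print(o['tcp_pos'],o['wrist_force'])
snap('wrist','w2')
E
```

```text
[555.83465678 -93.76818907 218.51987   ] [ 0.38387584 -0.35849967 -0.30499536]
```

View pics/w2.png

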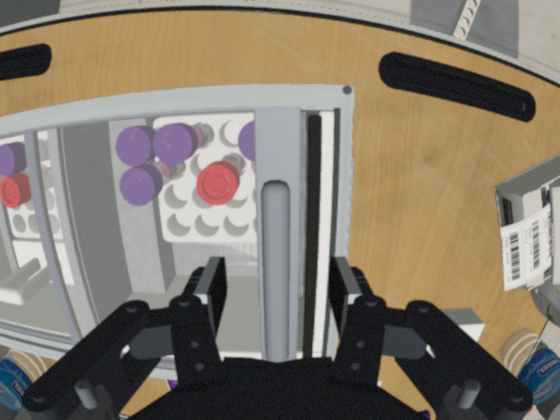

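The bar (col 275) lies centred between the pads (cols 223 and 330). Closing.

Emit:
{"name": "move_arm", "arguments": {"moves": [[0,0,0,0,0,0,1],[0,0,0,0,0,0,0.5],[0,0,0,0,0,0,0.5],[0,0,0,0,0,0,0.5],[0,0,0,0,0,0,0.5]]}}

```text
clock: 3.05
tcp_pos: [556.0, -93.0, 218.1]
orientation: [0.999, 0.048, 0.001, 0.0]
wrist_force: [-0.8, -0.5, 5.5]
gripper_width: 10.7
```

Emit:
{"name": "move_arm", "arguments": {"moves": [[0,-0.5,-0.05,0,0,0,0.5],[0,-2,-0.1,0,0,0,0.5],[0,-4,-0.1,0,0,0,0.5],[0,-6,-0.1,0,0,0,0.5],[0,-8,-0.1,0,0,0,0.5],[0,-10,-0.1,0,0,0,0.5],[0,-11.2,-0.1,0,0,0,0.5],[0,-11.2,-0.1,0,0,0,0.5],[0,-11.2,-0.1,0,0,0,0.5],[0,-11.2,-0.1,0,0,0,0.5]]}}

```text
clock: 4.05
tcp_pos: [544.8, 18.3, 218.1]
orientation: [0.999, 0.048, -0.0, -0.0]
wrist_force: [-1.6, 1.5, 5.5]
gripper_width: 10.4
```

```bash
python3 - <<'E'
from h import *
o=arm.observe(); print(o['tcp_pos'],o['wrist_force'],o['gripper_width'])
snap('wrist','w3')
E
```

```text
[544.77266072  18.33128472 218.09215769] [-1.62971745  1.46564147  5.47963286] 10.444542116768424
```

View pics/w3.png

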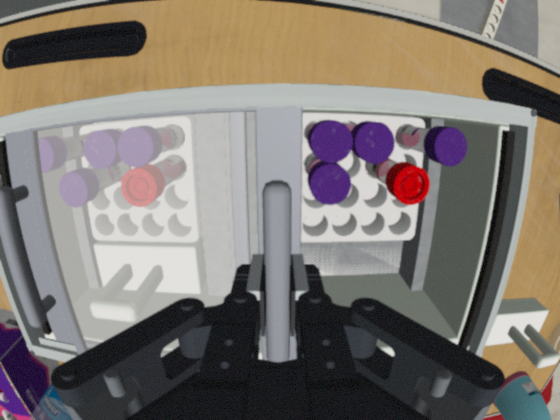

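The cover is open (bar now mid-box, right compartment uncovered). Release and rise, then a look over the gap.

Emit:
{"name": "move_arm", "arguments": {"moves": [[0,0,0,0,0,0,5],[0,0,0,0,0,0,5],[0,0,0,0,0,0,5],[0,0,-3,0,0,0,5],[0,0,-8,0,0,0,5],[-2,3,-13,0,0,0,5],[-6,8,-16,0,0,0,5],[-9,11,-18,0,0,0,5],[-9,11,-18,0,0,0,5],[-9,11,-18,0,0,0,5],[-9,11,-18,0,0,0,5],[-9,11,-18,0,0,0,5]]}}

```text
clock: 5.3
tcp_pos: [466.2, -99.0, 396.9]
orientation: [0.999, 0.048, -0.001, -0.0]
wrist_force: [0.6, 0.1, 0.8]
gripper_width: 49.8
```

```bash
python3 - <<'E'
from h import *
o=arm.observe(); print(o['tcp_pos'],o['wrist_force'],o['qd'])
snap('wrist','w4')
crop('w4',180,50,360,260,3.2,'c8')
E
```

```text
[466.18594913 -98.99737325 396.90521578] [0.56764846 0.08219542 0.78622582] [ 0.01265902  0.00846454 -0.00017346 -0.00445324  0.00185489 -0.00146092]
```

View pics/w4.png

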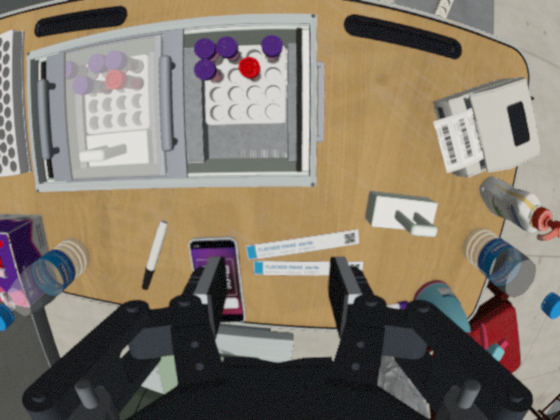

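View pics/c8.png

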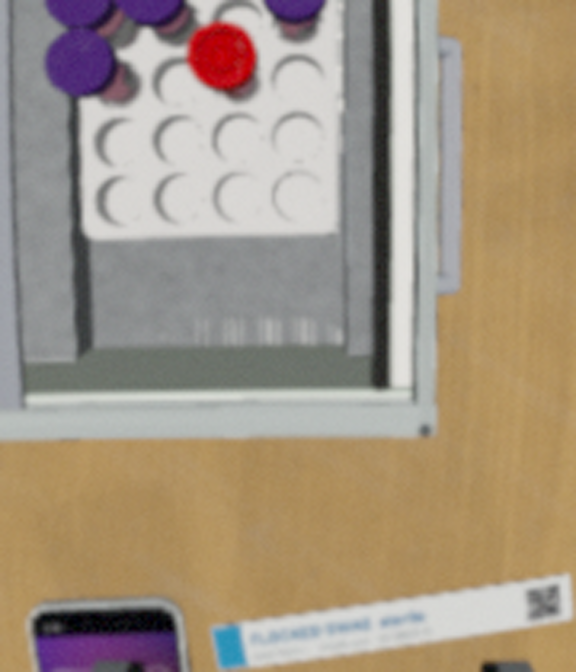

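```bash
python3 - <<'E'
from h import *
w=load('w4'); c=lambda u,v,z:atz(w,180+u/3.2,50+v/3.2,z,True)[:2]
iv=lambda p:(R.from_euler('z',-BY).as_matrix()[:2,:2]@(p-BC)).round(1)
for n,u,v,z in [('rackFL',84,239,42),('rackFR',338,233,42),('wallL',92,348,8),('wallR',343,344,8),('ledgeL',78,360,46),('ledgeR',347,355,46),('rimBR',434,437,139)]:
    p=c(u,v,z); print(n,p.round(1),'box',iv(p))
crop('w4',355,180,455,250,7,'c9')
E
```

```text
rackFL [ 5.182e+02 -1.000e-01] box [-27.3 -40.5]
rackFR [ 528.8 -103.3] box [ -26.8 -144.3]
wallL [467.5   0.6] box [-77.7 -34.9]
wallR [ 479.  -111.4] box [ -77.2 -147.5]
ledgeL [468.2  -1.4] box [-77.2 -36.9]
ledgeR [ 479.8 -111.8] box [ -76.4 -148. ]
rimBR [ 469.7 -138.2] box [ -89.  -173.2]
```

View pics/c9.png

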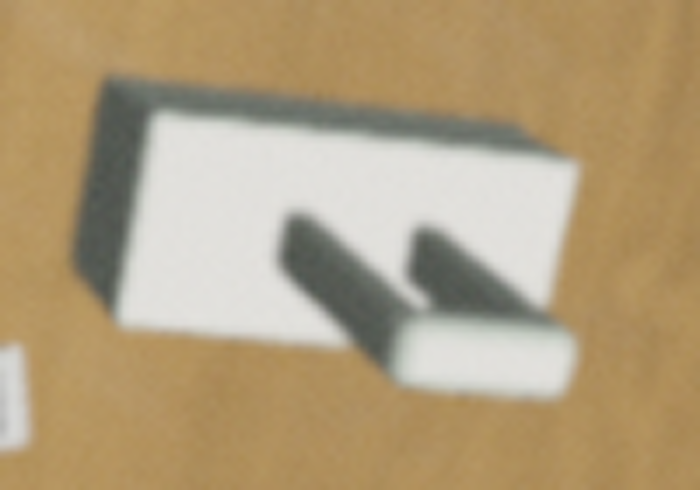

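```bash
python3 - <<'E'
from h import *
w=load('w4'); c=lambda u,v,z:atz(w,355+u/7,180+v/7,z,True)[:2]
P=[c(*q,40) for q in [(150,112),(578,160),(118,325)]]; print(P, (P[1]+P[2])/2, np.degrees(np.arctan2(*(P[0]-P[1])[::-1])),np.degrees(np.arctan2(*(P[0]-P[2])[::-1])))
print('handle',np.mean([c(*q,110) for q in [(398,318),(577,325),(565,397),(396,385)]],0))
go([421,-290,270],0.012)
go([421,-290,152],0.012)
E
```

```text
[array([ 443.64199222, -239.85628237]), array([ 443.80866513, -339.55906009]), array([ 398.4161806, -241.4581198])] [ 421.11242287 -290.50858995] 90.09578113984897 2.0284915172728377
handle [ 421.86372958 -289.03090689]
row [-6.332 18.599 12.676] [-0.0008  0.0017  0.0848] from [466.3 -98.8 396.8] t 5.35
row [-6.312 18.61  24.476] [-0.0008  0.0017  0.0848] from [466.3 -98.8 396.8] t 5.35
```

Emit:
{"name": "move_arm", "arguments": {"moves": [[-1.5,4.5,0,0,0,0.04,6.2],[-3,9,3,0,0,0.085,6.2],[-4.5,13.5,6,0,0,0.085,6.2],[-6.3,18.6,10,0,0,0.085,6.2],[-6.3,18.6,14,0,0,0.085,6.2],[-6.3,18.6,17,0,0,0.085,6.2],[-6.3,18.6,17,0,0,0.085,6.2],[-6.3,18.6,20,0,0,0.085,6.2],[-6.3,18.6,23,0,0,0.085,6.2],[-6.3,18.6,24.5,0,0,0.085,6.2],[-6.3,18.6,24.5,0,0,0.085,6.2],[-6.3,18.6,24.5,0,0,0.085,6.2]]}}

```text
clock: 6.55
tcp_pos: [422.4, -290.6, 154.4]
orientation: [1.0, 0.006, 0.001, 0.001]
wrist_force: [0.6, -0.5, 1.2]
gripper_width: 62.2
```

```bash
python3 - <<'E'
from h import *
o=arm.observe(); print(o['tcp_pos'],o['wrist_force'],o['qd'])
snap('wrist','w5')
E
```

```text
[ 422.39533315 -290.64399935  154.36747814] [ 0.60158454 -0.49104516  1.1841206 ] [-0.00609436 -0.01591822 -0.00697203 -0.00040213 -0.00545009 -0.00051492]
```

View pics/w5.png

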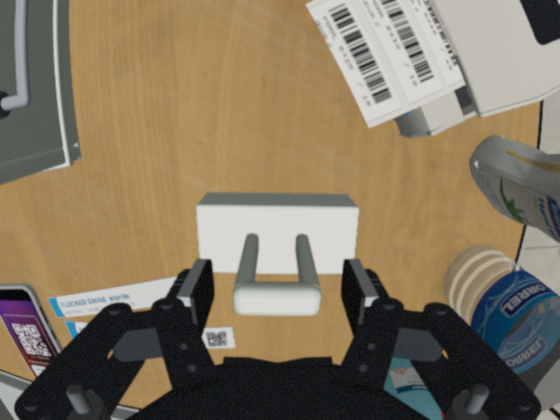

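```bash
python3 - <<'E'
from h import *
w=load('w5')
print(atz(w,277,289,110,True),atz(w,198,204,40,True),atz(w,357,206,40,True))
E
```

```text
[ 429.66778947 -290.19420655  110.        ] [ 444.79437094 -242.76960336   40.        ] [ 444.59994281 -338.16460452   40.        ]
```

Emit:
{"name": "move_arm", "arguments": {"moves": [[0,0,0,0,0,0,4],[0,0,0,0,0,0,3],[0,0,0,0,0,0,3],[0,0,0,0,0,0,3],[0,0,0,0,0,0,3]]}}

```text
clock: 7.1
tcp_pos: [421.7, -290.9, 154.5]
orientation: [1.0, 0.005, 0.001, 0.001]
wrist_force: [-0.2, 0.9, 6.0]
gripper_width: 36.8
```

```bash
python3 - <<'E'
from h import *
print(box(-52.3,-92.3))
go([*box(-52.3,-92.3),350],BY)
E
```

```text
[498.35650863 -54.06307468]
row [  7.97  -23.572 -19.564] [ 0.0013 -0.0024 -0.0871] from [ 421.7 -290.9  154.5] t 7.1
```

Emit:
{"name": "move_arm", "arguments": {"moves": [[0,0,-2,0,0,0,3],[0,0,-6,0,0,0,3],[0,0,-10,0,0,0,3],[0,0,-14,0,0,-0.05,3],[1,-3,-18,0,0,-0.087,3],[2,-6,-19.6,0,0,-0.087,3],[3.5,-10,-19.6,0,0,-0.087,3],[5,-14,-19.6,0,0,-0.087,3],[6.5,-18.5,-19.6,0,0,-0.087,3],[7.6,-22.5,-19.6,0,0,-0.087,3],[7.97,-23.6,-19.6,0,0,-0.087,3],[7.97,-23.6,-19.6,0,0,-0.087,3]]}}

```text
clock: 8.3
tcp_pos: [498.2, -52.7, 349.0]
orientation: [0.999, 0.05, -0.0, 0.0]
wrist_force: [-0.6, -1.4, -2.2]
gripper_width: 36.9
```

Emit:
{"name": "move_arm", "arguments": {"moves": [[0,0,0,0,0,0,3],[0,0,0,0,0,0,3],[0,0,0,0,0,0,3]]}}

```text
clock: 8.6
tcp_pos: [497.8, -55.1, 349.0]
orientation: [0.999, 0.048, -0.0, 0.0]
wrist_force: [0.9, 0.4, -1.3]
gripper_width: 36.8
```

```bash
python3 - <<'E'
from h import *
o=arm.observe(); print(o['tcp_pos'],o['wrist_force'],o['gripper_width'])
snap('wrist','w6'); snap('scene','s6')
crop('s6',205,150,355,320,3.5,'c10')
go([*box(-52.3,-92.3),350],BY)
E
```

```text
[497.8381152  -55.1408006  348.95337739] [ 0.89020272  0.42979924 -1.2954389 ] 36.780896582047
row [ 0.049 -0.069 -0.105] [ 0.0002 -0.     -0.0016] from [497.9 -54.8 348.9] t 8.7
```

View pics/w6.png

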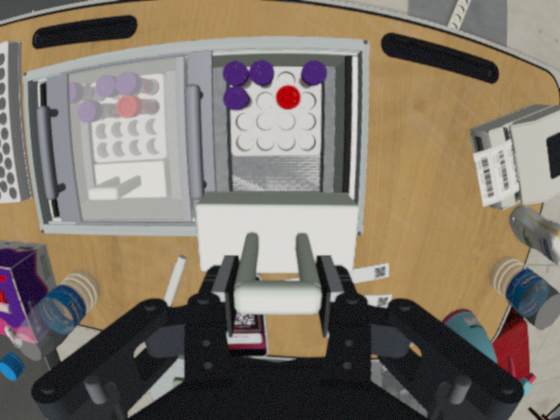

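View pics/c10.png

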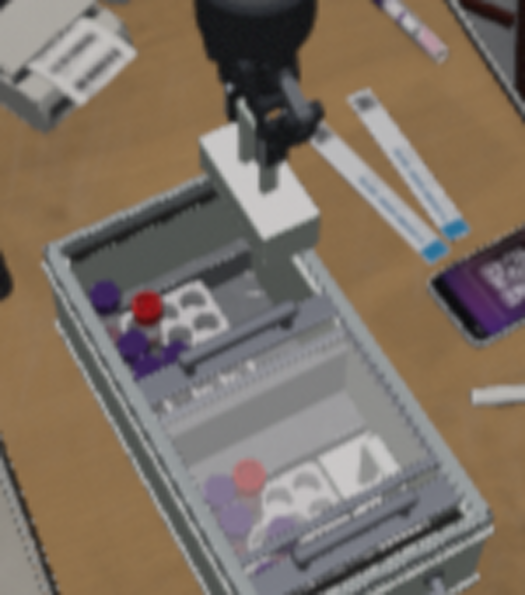

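```bash
python3 - <<'E'
from h import *
crop('w6',185,180,370,290,4.2,'c11')
E
```

```text
(no output)
```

View pics/c11.png

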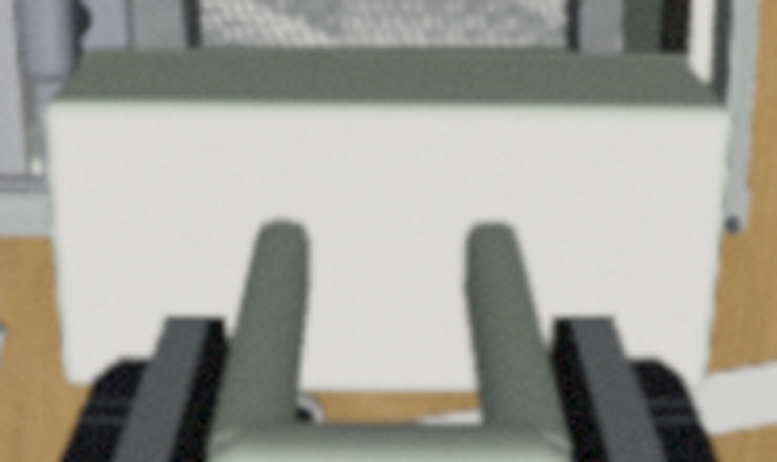

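```bash
python3 - <<'E'
from h import *
w=load('w6'); c=lambda u,v,z:atz(w,185+u/4.2,180+v/4.2,z,True)[:2]
iv=lambda p:(R.from_euler('z',-BY).as_matrix()[:2,:2]@(p-BC)).round(1)
z=349-154.5+40
for q in [(48,103),(727,108),(68,382),(705,388)]: print(iv(c(*q,z)))
print('tcp',iv(np.array([497.87,-55.])))
E
```

```text
[-30.4 -44.6]
[ -31.4 -141.7]
[-75.2 -43.7]
[ -76.5 -142.1]
tcp [-52.9 -93.2]
```

Emit:
{"name": "move_arm", "arguments": {"moves": [[0.1,0,0,0,0,-0.012,3],[0.1,0,3,0,0,-0.012,3],[0.1,0,7,0,0,-0.012,3],[0.1,0,10.5,0,0,-0.012,3],[0.1,0,13,0,0,-0.012,3],[0.1,0,14,0,0,-0.012,3],[0.1,0,14,0,0,-0.012,3],[0.1,0,14,0,0,-0.012,3],[0.1,0,14,0,0,-0.012,3]]}}

```text
clock: 9.6
tcp_pos: [499.8, -53.9, 210.3]
orientation: [0.998, 0.055, 0.001, 0.0]
wrist_force: [-0.2, -1.1, -1.7]
gripper_width: 36.9
```

```bash
python3 - <<'E'
from h import *
o=arm.observe(); print(o['tcp_pos'],o['wrist_force'],o['gripper_width'])
snap('wrist','w7'); crop('w7',170,130,390,290,3.6,'c12')
E
```

```text
[499.84846206 -53.9122551  210.34187325] [-0.20274218 -1.0756276  -1.67150325] 36.865853235322
```

View pics/c12.png

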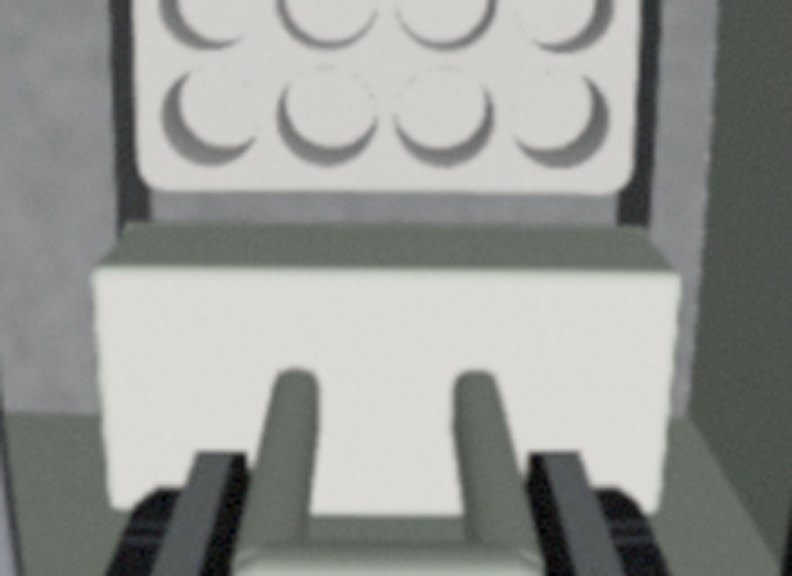

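```bash
python3 - <<'E'
from h import *
w=load('w7'); c=lambda u,v,z:atz(w,170+u/3.6,130+v/3.6,z,True)[:2]
iv=lambda p:(R.from_euler('z',-BY).as_matrix()[:2,:2]@(p-BC)).round(1)
z=210.3-154.5+40
for q in [(95,269),(680,274)]: print('top back',iv(c(*q,z)))
for q in [(118,510),(655,514)]: print('top front',iv(c(*q,z)))
for q in [(145,187),(628,191)]: print('rack',iv(c(*q,42)))
o=arm.observe();print('tcp',iv(o['tcp_pos'][:2]),o['tcp_pos'])
E
```

```text
top back [-28.8 -43.3]
top back [ -28.6 -141. ]
top front [-73.9 -44.1]
top front [ -73.7 -140.9]
rack [-26.4 -41.2]
rack [ -26.1 -142.8]
tcp [-50.9 -92.3] [499.74324444 -53.88111455 210.26841534]
```

Emit:
{"name": "move_arm", "arguments": {"moves": [[0,0,0.8,0,0,0,3],[0,0,1.6,0,0,0,3],[0,0,2.4,0,0,0,3],[0,0,3,0,0,0,3],[0,0,3,0,0,0,3],[0,0,3,0,0,0,3]]}}

```text
clock: 10.25
tcp_pos: [499.1, -53.7, 178.7]
orientation: [0.998, 0.055, -0.0, -0.0]
wrist_force: [-0.4, -1.1, -1.5]
gripper_width: 36.8
```

Emit:
{"name": "move_arm", "arguments": {"moves": [[0,0,0.5,0,0,0,3],[0,0,1,0,0,0,3],[0,0,1.4,0,0,0,3],[0,0,1.6,0,0,0,3],[0,0,1.6,0,0,0,3],[0,0,1.6,0,0,0,3]]}}

```text
clock: 10.85
tcp_pos: [499.2, -53.8, 162.9]
orientation: [0.998, 0.055, 0.0, 0.0]
wrist_force: [0.0, -0.5, -1.3]
gripper_width: 37.2
```

Nearly at the floor; down a last bit until it touches.

Emit:
{"name": "move_arm", "arguments": {"moves": [[0,0,0.1,0,0,0,3],[0,0,0.15,0,0,0,3],[0,0,0.15,0,0,0,3]]}}

```text
clock: 11.15
tcp_pos: [499.3, -53.7, 162.5]
orientation: [0.998, 0.055, 0.001, 0.0]
wrist_force: [-2.1, 0.5, 7.1]
gripper_width: 37.1
```

Emit:
{"name": "move_arm", "arguments": {"moves": [[0,0,0,0,0,0,5],[0,0,0,0,0,0,5.5],[0,0,0,0,0,0,5.5],[0,0,0,0,0,0,5.5],[0,0,0,0,0,0,5.5]]}}

```text
clock: 11.65
tcp_pos: [499.2, -53.8, 161.3]
orientation: [0.998, 0.055, 0.0, 0.0]
wrist_force: [0.3, -1.1, -0.0]
gripper_width: 54.9
```

```bash
python3 - <<'E'
from h import *
o=arm.observe(); print(o['tcp_pos'],o['wrist_force'],o['gripper_width'])
snap('wrist','w8')
E
```

```text
[499.21737666 -53.81876236 161.34068929] [ 0.30056677 -1.09143153 -0.03423971] 54.93005547953328
```

View pics/w8.png

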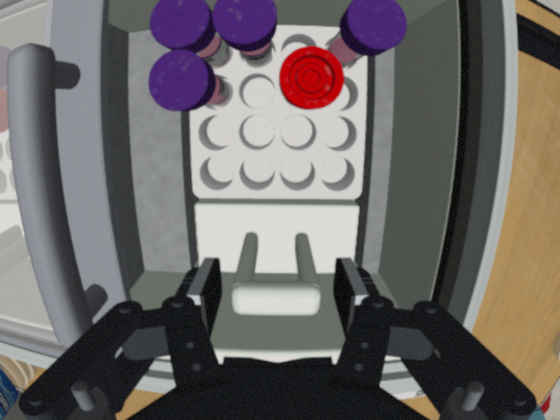

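The spacer sits in the gap with its top next to the rack's, fingers clear of the handle. Retreat and go to the bar.

Emit:
{"name": "move_arm", "arguments": {"moves": [[0,0,-1,0,0,0,5.5],[0,0,-4,0,0,0,5.5],[0,0,-8,0,0,0,5.5],[0,0,-13,0,0,0,5.5],[0,-1,-17,0,0,0,5.5],[-4,-2,-20,0,0,0.012,5],[-4,-2,-21,0,0,0.012,5],[-4,-2,-21,0,0,0.012,5],[-4,-2,-21,0,0,0.012,5],[-4,-2,-21,0,0,0.012,5]]}}

```text
clock: 12.7
tcp_pos: [457.3, -38.3, 369.9]
orientation: [0.999, 0.049, -0.001, -0.0]
wrist_force: [-0.8, 0.1, -0.5]
gripper_width: 50.3
```

```bash
python3 - <<'E'
from h import *
o=arm.observe(); print(o['tcp_pos'],o['wrist_force'],o['gripper_width'])
snap('wrist','w9'); crop('w9',140,40,360,260,2.7,'c13')
go([544.8,18.3,260],BY)
E
```

```text
[457.31797258 -38.3135338  369.8591554 ] [-0.83362006  0.11264933 -0.51533724] 50.274892527122724
row [ 9.288 -4.778 10.954] [-0.0006  0.0031 -0.0001] from [457.4 -38.3 369.8] t 12.75
```

View pics/c13.png

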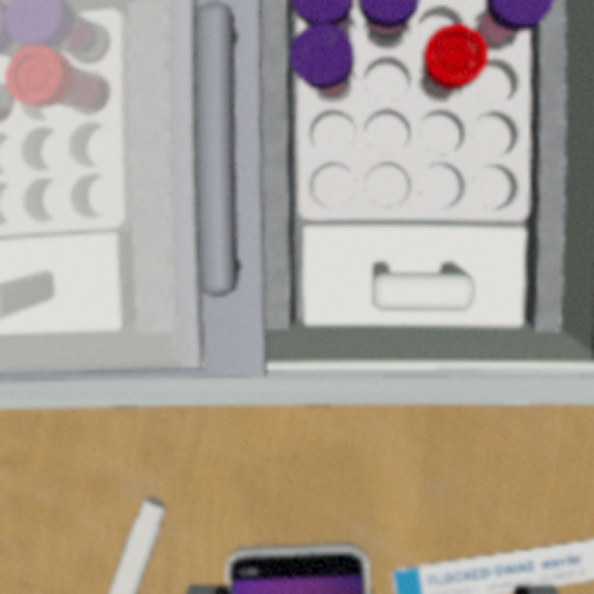

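```bash
python3 - <<'E'
from h import *
w=load('w9'); c=lambda u,v,z:atz(w,140+u/2.7,40+v/2.7,z,True)[:2]
iv=lambda p:(R.from_euler('z',-BY).as_matrix()[:2,:2]@(p-BC)).round(1)
for q in [(217,10),(218,290)]: print(c(*q,163.5),iv(c(*q,163.5)))
for q in [(303,226),(525,229),(302,326),(524,326)]: print('spacer',iv(c(*q,48)))
go([544.8,18.3,217.5],BY)
E
```

```text
[587.70985073  22.52134713] [ 44.1 -24.8]
[498.40250798  14.55099349] [-45.6 -24. ]
spacer [-30.  -42.5]
spacer [ -30.5 -141. ]
spacer [-75.  -41.5]
spacer [ -74.6 -141.8]
row [ 9.301 -4.775 15.204] [-0.0006  0.0031 -0.0001] from [457.4 -38.3 369.8] t 12.75
```

Emit:
{"name": "move_arm", "arguments": {"moves": [[4,-2,1,0,0,0,5],[8,-4,4,0,0,0,5],[9.3,-4.8,8,0,0,0,5],[9.3,-4.8,11,0,0,0,5],[9.3,-4.8,11,0,0,0,5],[9.3,-4.8,13.5,0,0,0,5],[9.3,-4.8,15.1,0,0,0,5],[9.3,-4.8,15.1,0,0,0,5],[9.3,-4.8,15.1,0,0,0,2],[9.3,-4.8,15.1,0,0,0,0.5],[9.3,-4.8,15.1,0,0,0,0.5],[9.3,-4.8,15.1,0,0,0,0.5]]}}

```text
clock: 13.95
tcp_pos: [545.7, 18.6, 222.1]
orientation: [0.999, 0.049, 0.002, 0.0]
wrist_force: [-1.0, 0.5, 6.0]
gripper_width: 10.1
```

Emit:
{"name": "move_arm", "arguments": {"moves": [[0,0,0,0,0,0,0.5],[0,0,0,0,0,0,0.5]]}}

```text
clock: 14.15
tcp_pos: [545.8, 18.6, 222.2]
orientation: [0.999, 0.049, 0.002, 0.0]
wrist_force: [0.1, 0.2, 7.1]
gripper_width: 10.2
```

```bash
python3 - <<'E'
from h import *
o=arm.observe(); print(o['tcp_pos'],o['wrist_force'],o['gripper_width'])
go([*box(0,-141.5),217.5],BY)
snap('wrist','w10')
E
```

```text
[545.76124492  18.59190147 222.17637023] [0.07754057 0.17641946 7.05430337] 10.189736584299755
row [-0.203 11.688  0.473] [ 0.0005 -0.0033  0.0004] from [545.8  18.6 222.2] t 14.15
```

View pics/w10.png

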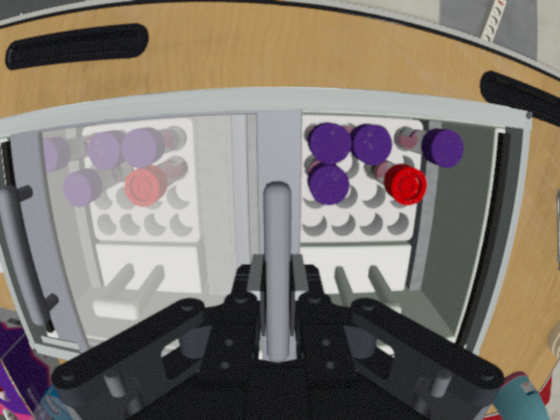

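Emit:
{"name": "move_arm", "arguments": {"moves": [[0,0,-0.2,0,0,0,0.5],[0,1,-0.3,0,0,0,0.5],[0,2.5,-0.3,0,0,0,0.5],[0,4,-0.3,0,0,0,0.5],[0,5.5,-0.3,0,0,0,0.5],[0,7,-0.3,0,0,0,0.5],[0,8.5,-0.3,0,0,0,0.5],[0,10,-0.3,0,0,0,0.5],[0,11,-0.3,0,0,0,0.5],[0,11,-0.3,0,0,0,0.5],[0,11,-0.3,0,0,0,0.5],[0,11,-0.3,0,0,0,0.5]]}}

```text
clock: 15.4
tcp_pos: [556.9, -91.1, 222.3]
orientation: [0.999, 0.049, 0.001, 0.0]
wrist_force: [6.2, -0.4, -8.5]
gripper_width: 10.1
```

```bash
cat >> h.py <<'E'
def st():
    o=arm.observe(); iv=R.from_euler('z',-BY).as_matrix()
    print(o['clock'],'box tcp',(iv[:2,:2]@(o['tcp_pos'][:2]-BC)).round(2),'z',o['tcp_pos'][2].round(1),'F box',(iv@o['wrist_force']).round(2),'w',o['gripper_width'].round(1))
E
python3 -c "from h import *; st()"
```

```text
Traceback (most recent call last):
  File "h.py", line 34, in st
    print(o['clock'],'box tcp',(iv[:2,:2]@(o['tcp_pos'][:2]-BC)).round(2),'z',o['tcp_pos'][2].round(1),'F box',(iv@o['wrist_force']).round(2),'w',o['gripper_width'].round(1))
                                                                                                                                                  ^^^^^^^^^^^^^^^^^^^^^^^^
AttributeError: 'float' object has no attribute 'round'
```

Emit:
{"name": "move_arm", "arguments": {"moves": [[0.1,0,0.15,0,0,0,0.5],[0.1,0.3,0.15,0,0,0,0.5],[0.1,0.5,0.15,0,0,0,0.5],[0.1,0.5,0.15,0,0,0,0.5]]}}

```text
clock: 15.8
tcp_pos: [557.5, -96.1, 222.2]
orientation: [0.999, 0.049, 0.001, 0.0]
wrist_force: [1.2, 0.6, 0.4]
gripper_width: 10.2
```

```bash
sed -i "s/o\['gripper_width'\].round(1)/o['gripper_width']/" h.py
python3 -c "from h import *; st()"
```

```text
15.8 box tcp [   2.49 -139.87] z 222.2 F box [1.27 0.49 0.42] w 10.18616785276213
```

Emit:
{"name": "move_arm", "arguments": {"moves": [[0,0.2,0,0,0,0,0.5],[0,0.4,0,0,0,0,0.5],[0,0.5,0,0,0,0,0.5],[0,0.5,0,0,0,0,0.5]]}}

```text
clock: 16.2
tcp_pos: [557.9, -100.2, 222.2]
orientation: [0.999, 0.049, 0.0, -0.001]
wrist_force: [1.8, 4.1, 2.5]
gripper_width: 10.3
```

```bash
python3 -c "from h import *; st()"
```

```text
16.2 box tcp [   2.48 -144.05] z 222.2 F box [2.19 3.93 2.46] w 10.293108614270839
```

Emit:
{"name": "move_arm", "arguments": {"moves": [[0,0.15,0,0,0,0,0.5],[0,0.3,0,0,0,0,0.5],[0,0.3,0,0,0,0,0.5],[0,0.3,0,0,0,0,0.5]]}}

```text
clock: 16.6
tcp_pos: [558.2, -102.8, 222.2]
orientation: [0.999, 0.049, 0.0, -0.001]
wrist_force: [1.7, 5.9, 3.2]
gripper_width: 10.2
```

```bash
python3 -c "from h import *; st()"
```

```text
16.6 box tcp [   2.47 -146.64] z 222.2 F box [2.28 5.73 3.23] w 10.19390474999542
```

Emit:
{"name": "move_arm", "arguments": {"moves": [[0,0.1,0,0,0,0,0.5],[0,0.2,0,0,0,0,0.5],[0,0.2,0,0,0,0,0.5],[0,0.2,0,0,0,0,0.5]]}}

```text
clock: 17.0
tcp_pos: [558.2, -103.4, 222.2]
orientation: [0.999, 0.048, 0.0, -0.003]
wrist_force: [1.6, 11.4, 3.9]
gripper_width: 10.0
```

```bash
python3 -c "from h import *; st()"
```

```text
17.0 box tcp [   2.49 -147.21] z 222.2 F box [ 2.72 11.21  3.89] w 9.96517769143271
```

Emit:
{"name": "move_arm", "arguments": {"moves": [[0,0.1,0,0,0,0,0.5],[0,0.2,0,0,0,0,0.5],[0,0.2,0,0,0,0,0.5],[0,0.2,0,0,0,0,0.5]]}}

```text
clock: 17.4
tcp_pos: [558.3, -103.7, 222.2]
orientation: [0.999, 0.048, 0.0, -0.004]
wrist_force: [1.1, 16.8, 3.6]
gripper_width: 10.0
```

```bash
python3 -c "from h import *; st()"
```

```text
17.4 box tcp [   2.51 -147.55] z 222.2 F box [ 2.75 16.65  3.64] w 10.030329993838519
```

Hard stop reached at the box's nominal home (y −147.5 mm). Final check images.

```bash
python3 - <<'E'
from h import *
snap('wrist','w11'); snap('scene','s11'); st()
crop('s11',205,150,365,350,2.9,'c14')
E
```

```text
17.5 box tcp [   2.5  -147.56] z 222.2 F box [ 4.1  15.95  4.61] w 10.327060783947008
```

View pics/w11.png

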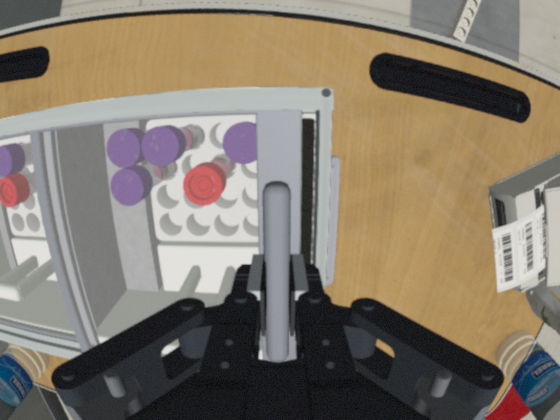

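View pics/c14.png

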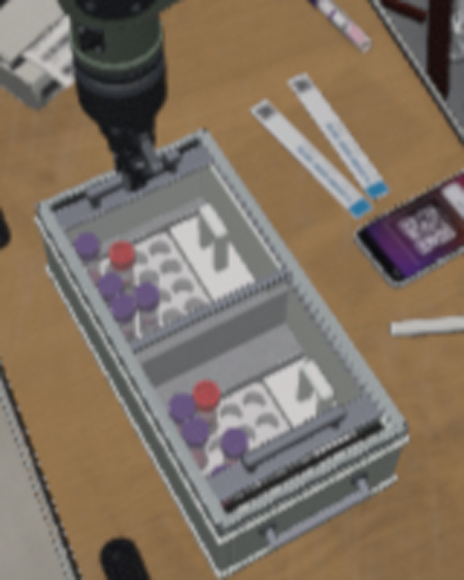

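Both racks now have spacers standing in front of them. The right cover is hard against the end and the left cover is still closed. Handing in.

```bash
python3 -c "
from h import *
st(); print(arm.sign_off())"
```

```text
17.5 box tcp [   2.5  -147.56] z 222.2 F box [ 4.1  15.95  4.61] w 10.327060783947008
the job is handed in; nothing more can be done
None
```

The job is done and handed in at 17.5 s of the 64 s. The rack without a spacer was in the right compartment. I slid its cover open about 122 mm, lowered the spacer into the gap until it touched the floor and let go of it. I then slid the cover shut, and the arm is still holding it pressed home.

- **Cover:** it came to a hard stop with the bar at y −147.6 mm in the box; fully home is −147.5 mm. The seal pushed back with about 4–6 N just before the stop. The arm was pushing with about 16 N along the slide when I handed in.
- **Spacer:** the pictures show it upright and square, flush in front of the rack. It measured about 0.3 degrees or less out of square and roughly central in the gap.
- **Other items:** the left cover still looks closed in the last pictures. The arm stayed clear of the bottles, but I didn't measure their positions again.
- **Disagreements:**
    - Two pictures put the rack's front face about 1 mm apart, within the camera calibration. The spacer went in without catching.
    - The second grip on the bar sat about 4 mm higher than the first. I adjusted the height before the final push, leaving about 4 N vertically.

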